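# Take the hanging order tray off its hooks and hold it over the code reader

### The arm

A 6-joint arm with a two-finger parallel gripper is mounted at the origin on the work surface. World frame = base frame: x ahead of the robot, y to its left, z up, the work surface at z = 0. Lengths are in m, angles in rad, forces in N, time in s.
With the tool pointing down it reaches from about 0.275 to 0.825 m from the base axis. Payload 5.2 kg.
Tool frame: the origin (TCP) lies at the very end of the fingers, on their centre line; the grasp point (between the pads) lies 19 mm behind it; z points along the fingers, y is the line along which they close (so a half turn about z gives the same grasp; the last joint's range is limited). The gripper opens to 93 mm and grips with 3 to 60 N. Pads are 15 mm wide; open, the fingers measure 128 mm over their backs; the gripper's body (75 mm by 188 mm) begins 65 mm behind the grasp point.
Start: joints at [1.024, 0.259, 1.535, -0, 1.348, -0.203], TCP at [0.185, 0.518, 0.219] pointing down, gripper open.
Joint ranges: [-3.14, 3.14], [-0.91, 2.08], [0.19, 2.58], [-1.22, 4.36], [0.22, 2.71], [-3.12, 3.12]. Speed limits (rad/s): [2.57, 2.57, 3.14, 3.14, 3.14, 3.14].

### API

Orientations are given as a 3x3 rotation matrix whose columns are the frame's x, y, z axes.
In Python, from bench import robot gives the robot as it stands.
- The arm moves only by the tool move_arm, never from a script. Its argument "increments" is a list that holds one entry, the list of rows, each a list of 7 numbers: the turn, a rotation vector about the tool's x, y, z normalised to -1 to 1, where 1 is pi rad, then the shift along the tool's x, y, z normalised to -1 to 1, where 1 is 25 cm, then the finger opening in mm, from 0 to 93. In form: [[[ax, ay, az, dx, dy, dz, grip], ...]]. A call has 1 to 8 rows; each row shifts and turns the commanded pose from where the row before left it, along the tool's axes as they then stand; what a row does not reach is not made up. A row lasts 1/10 s, in which the tool goes at most 50 mm and 8.59 degrees, less where a joint would pass 70% of its speed; a pose out of reach is approached as far as the arm can. A call with a number of a shift or a turn outside -1 to 1 is refused whole. A call with a gripper value outside its range is refused whole. The fingers move at their own pace and stop on an object; "newtons" is the grip in N (left out, the last holds). Time passes only in rows, so rows that do not move let the fingers close. It gives the time, the measured TCP pose, the force, the opening and the grip force at its end, in the units of the state.
- robot.get_obs(): the state, without advancing time (a new reading comes with each control period).
- robot.get_image(name): name is "side" or "top"; returns a dict with "image" (400x640x3 uint8, blue, green, red), "fov_y" (degrees; the focal length in pixels is half the picture's height over the tangent of half this angle, whatever the lens; pixels are square), "cx", "cy" (the principal point, pixels), "extrinsics" (4x4, takes a point from world to camera coordinates). Camera axes: x right, y up, looking along -z (the intrinsics and any distortion apply to the point x, -y, -z); pixel columns grow to the right and rows downward; lengths in m; the calibration is good to about 2 mm. A picture is of the moment at which its call begins. There is no depth.
- robot.sign_off(): hands the job in; it is judged then, once.
The state is a dict: "time": time; "joints": joint angles; "dq": joint speeds; "joint_torque": joint torques, N m; "ee_pos": TCP position; "tool_rot": TCP orientation; "force": force on the tool from outside, world axes, zero at the start; "ft_torque": the same for the moment, N m; "grip_width": finger opening in m; "grip_force": force on a finger pad.
Only numpy, scipy, OpenCV 4.12 (cv2) and the standard library are available. Lean on these libraries where they do the work, as an engineer would, in place of code of your own. Each camera call takes 0.05 s, during which the arm holds its last target. There are 200 camera calls.

### The job

Two grey order trays hang by their handle bars on hook stands; take the one that carries the round lidded tub: lift it up and off its hooks, keeping it level with the tub in it, and bring it over the flat code reader without touching the reader. Finish while holding it there, still in the gripper, steady and level, centred above the reader's glass with the tray's underside about 10 cm above the glass. Leave the other tray and everything else on the bench where they are.

Things in the scene. Friction and masses are not known exactly. Their poses are not given: they have to be found in the camera images.
- tray_a_bar (a point): Centre of the handle bar of the tray to take, to grasp: bar along y, 149 mm long, 12 mm wide (x), 14 mm high (z), 140 mm above the tray's underside; hangs 200 mm above the bench at the start. Axes are the tray's, z up.
- tray_a_under (a point): Centre of the underside of the tray to take, 140 mm below the bar centre; same axes; starts 60 mm above the bench.
- tray_a: Tray to take: open grey tray 110 (x) x 150 (y) x 30 mm high, 4 mm walls, about 0.28 kg, with flat aluminium uprights (14 x 5 mm) at y = +-72 mm carrying a straight handle bar along y over its middle. Origin at the centre of its underside.
- tub_mid (a point): Round white tub with green lid, loose in the tray to take, 76 mm across, 55 mm high, about 0.15 kg; this point is its centre, half-way up; z is its upright axis. Its lid is 59 mm above the tray's underside.
- stand_a: Fixed hook stand of the tray to take. Origin on the bench below the middle of the hung bar; x points from the hooks back to the post, y along the bar, z up. Base plate 12 mm thick, x -30 to 120, y +-65 mm; post 22 mm square at x = 90 mm with a cross arm, y +-60 mm, top at 198 mm.
- stand_a_hooks (a point): Point between the two hooks where the bar rests, 193 mm above the bench; axes of the stand. The hooks, 8 mm round steel at y = +-50 mm, run from the cross arm towards -x and turn up at x = -22 mm to tips 217 mm above the bench: the bar must rise 24 mm or more, then leave towards -x.
- reader: Flat-bed code reader, fixed, black box 130 x 130 x 40 mm, origin at the centre of its underside on the bench.
- reader_glass (a point): Centre of the reader's glass window (98 x 98 mm) on its top face, 40 mm above the bench; z up.
- tray_b_bar (a point): Bar centre of the other tray, to be left hanging: same tray and same stand as the one to take, but it holds a carton.
- carton_mid (a point): Carton lying loose in the other tray, 50 x 85 x 40 mm high, centre; leave alone.
- can_mid (a point): Bystander: upright steel can, 48 mm across, 95 mm high, between the stands; centre.
- tub_big_mid (a point): Bystander: larger white tub with green lid standing on the bench, 94 mm across, 75 mm high; centre.
- carton_tea_mid (a point): Bystander: yellow carton 75 x 125 x 85 mm high on the bench; centre.
- carton_pills_mid (a point): Bystander: small flat carton 50 x 90 x 30 mm high on the bench; centre.
- carton_long_mid (a point): Bystander: long carton 60 x 150 x 45 mm high on the bench; centre.
- driver_grip (a point): Bystander: screwdriver lying on the bench; middle of its handle.
Mind the look-alikes: they are no part of the job. Leave any yellow look-alike of the tray_a alone.

How it is judged:
On the way:
1. the tray with the tub is lifted up clear of its hooks, nothing of it resting on the stand (z of tray_a_bar in the frame of stand_a above 0.222 m and contact force between tray_a and stand_a below 0.05 N and z of tub_mid in the frame of tray_a_under between 0.02 and 0.045 m and horizontal distance between tub_mid and tray_a_under below 0.05 m), for 0.1 s.
At the end, for the whole second after the job is handed in: The tray is in the gripper, touching neither stand nor reader; its underside's centre is within 35 mm horizontally of the centre of the glass and 60 to 140 mm above it, within 0.12 rad of level, slower than 0.03 m/s and 0.2 rad/s; the tub still stands in the tray (horizontal distance between tray_a_under and reader_glass below 0.035 m and z of tray_a_under in the frame of reader_glass between 0.06 and 0.14 m and angle between tray_a_under's own z axis and vertical below 0.12 rad and linear speed of tray_a below 0.03 m/s and angular speed of tray_a below 0.2 rad/s and contact force between tray_a and the fingers above 1 N and contact force between tray_a and stand_a below 0.05 N and contact force between tray_a and reader below 0.05 N and z of tub_mid in the frame of tray_a_under between 0.02 and 0.045 m and horizontal distance between tub_mid and tray_a_under below 0.05 m); the arm keeps its last pose, push and grip.
It fails at once if the tray to take is tipped more than 0.35 rad (angle between tray_a_under's own z axis and vertical above 0.35 rad).
It fails at once if the tray strikes the reader (contact force between tray_a and reader above 0.5 N).
It fails at once if the other tray or its carton is moved more than 25 mm (distance of any of tray_b_bar, carton_mid from where it was at the start of the episode above 0.025 m).
It fails at once if a bystander on the bench is moved more than 30 mm (distance of any of can_mid, tub_big_mid, carton_tea_mid, carton_pills_mid, carton_long_mid, driver_grip from where it was at the start of the episode above 0.03 m).
It also fails if it takes over 42 s, if anything falls off the work surface, if the arm or the gripper's body presses on something with over 40 N, if the wrist force passes 120 N, or if a joint passes its speed limit or range.

## Working session

There is one attempt and no reset: what is moved stays moved. The work goes in short steps, Python scripts to look and compute and a tool call to move; the robot and the scene stay as the last step left them, time stands still between calls to the robot, and variables do not carry over. Pictures are saved under pics/ and viewed, at most 10 in all, crops included, and the job is handed in when it is done.

Besides the shell and the picture viewer there is one more tool, called after "Request:" as name(argument=value, ...), one argument or row to a line, values as JSON. move_arm: Moves the arm, as the interface text tells. Its arguments: {"type":"object","properties":{"increments":{"type":"array"},"newtons":{"type":"number"}},"required":["increments"]}

```bash
mkdir -p pics; cat > h.py <<'E'
import numpy as np,cv2
from bench import robot
def get(n):
    d=robot.get_image(n); d['f']=200/np.tan(np.radians(d['fov_y'])/2); return d
def ray(d,u,v):
    E=np.array(d['extrinsics']);R=E[:3,:3];c=-R.T@E[:3,3]
    p=np.array([(u-d['cx'])/d['f'],-(v-d['cy'])/d['f'],-1.]);return c,R.T@p
def onz(d,u,v,z):
    c,r=ray(d,u,v);return c+r*(z-c[2])/r[2]
def proj(d,P):
    E=np.array(d['extrinsics']);q=E[:3,:3]@np.array(P)+E[:3,3]
    return d['cx']+d['f']*q[0]/-q[2],d['cy']-d['f']*q[1]/-q[2]
E
python3 - <<'E'
from h import *
for n in('top','side'):
    d=get(n);cv2.imwrite(f'pics/{n}0.png',d['image']);print(n,{k:d[k] for k in d if k!='image'})
print(robot.get_obs())
E
```

```text
top {'fov_y': 48.820982280765016, 'cx': 307.30560668885784, 'cy': 202.69794290541785, 'extrinsics': array([[-0.00715579, -0.99995454,  0.00630192,  0.00475295],
       [ 0.99262099, -0.00634016,  0.12109241, -0.54354044],
       [-0.12104695,  0.00712193,  0.99262123, -1.41005575],
       [ 0.        ,  0.        ,  0.        ,  1.        ]]), 'f': np.float64(440.6830489507525)}
side {'fov_y': 45.370138224114655, 'cx': 316.43005961347166, 'cy': 198.78431603041028, 'extrinsics': array([[ 7.26107162e-01, -6.87580759e-01, -1.04396714e-03,
        -3.74757990e-01],
       [ 4.45904795e-01,  4.69732818e-01,  7.61918627e-01,
        -3.48649105e-01],
       [-5.23390202e-01, -5.53700081e-01,  6.47671920e-01,
        -1.11120263e+00],
       [ 0.00000000e+00,  0.00000000e+00,  0.00000000e+00,
         1.00000000e+00]]), 'f': np.float64(478.4655772789962)}
{'time': 0.1, 'joints': array([ 1.02420456e+00,  2.59278017e-01,  1.53595520e+00,  4.42624495e-06,
        1.34804427e+00, -2.02790873e-01]), 'dq': array([ 0.00060669, -0.00234598, -0.00329487,  0.00050969, -0.0001821 ,
        0.00049589]), 'joint_torque': array([ 2.34237305e-03, -4.38214409e+01, -2.84645319e+01,  7.21932622e-02,
        3.62888770e-02, -8.11654104e-05]), 'ee_pos': array([0.18509377, 0.51738833, 0.21790402]), 'tool_rot': array([[-9.41479829e-01,  3.37068180e-01, -8.79428362e-04],
       [ 3.37069152e-01,  9.41478795e-01, -1.43711122e-03],
       [ 3.43558689e-04, -1.64943940e-03, -9.99998581e-01]]), 'force': array([0.76956335, 0.66684843, 1.24875928]), 'ft_torque': array([-0.04233742, -0.04838097,  0.00697211]), 'grip_force': 0.0, 'grip_width': 0.09311640332095295}
```

View pics/top0.png

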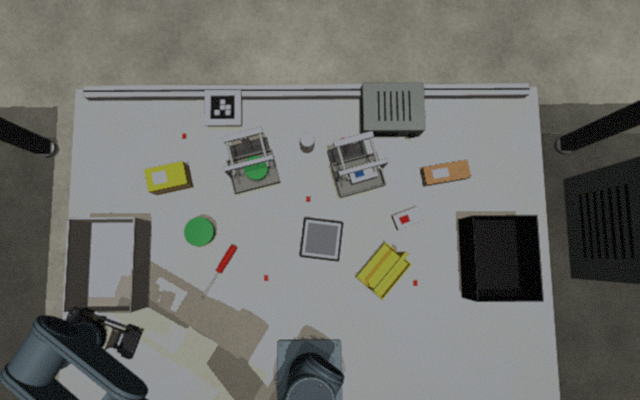

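View pics/side0.png

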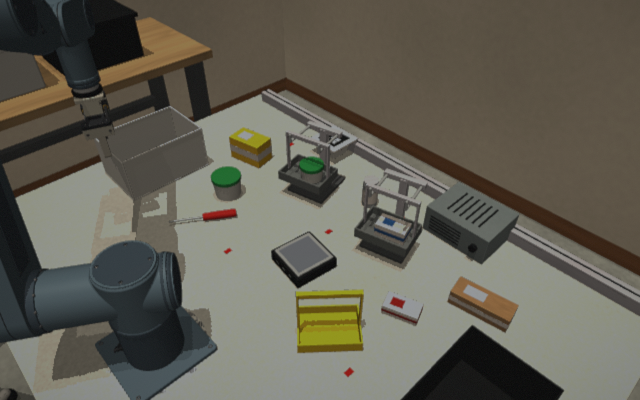

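The tray with the green-lidded tub is the left one: its bar is near (250,163) in top and (307,130) in side. The reader is at (322,239) in top. Next I'll zoom in on the bar.

```bash
python3 - <<'E'
from h import *
t=cv2.imread('pics/top0.png')[115:205,205:295];s=cv2.imread('pics/side0.png')[110:210,265:355]
o=np.hstack([cv2.resize(t,(400,400),interpolation=2),cv2.resize(s,(360,400),interpolation=2)])
cv2.imwrite('pics/z.png',o)
d=get('top');im=d['image'];g=cv2.cvtColor(im,cv2.COLOR_BGR2GRAY)
m=np.zeros_like(g);m[210:268,292:352]=(g[210:268,292:352]<60)*255
c=max(cv2.findContours(m,0,2)[0],key=cv2.contourArea);r=cv2.minAreaRect(c);print(r,cv2.contourArea(c),onz(d,*r[0],.04))
hs=cv2.cvtColor(im,cv2.COLOR_BGR2HSV);m=cv2.inRange(hs,(45,120,50),(75,255,255));m[:, :215]=0;m[:,300:]=0
print(cv2.boundingRect(m),[tuple(onz(d,u,165,.119)) for u in(257,)])
E
```

```text
((332.8367919921875, 221.22021484375), (19.646883010864258, 2.6467301845550537), 14.743562698364258) 1.5 [ 0.48166396 -0.08124869  0.04      ]
(244, 155, 24, 25) [(np.float64(0.6521135236557871), np.float64(0.1572057476841619), np.float64(0.119))]
```

View pics/z.png

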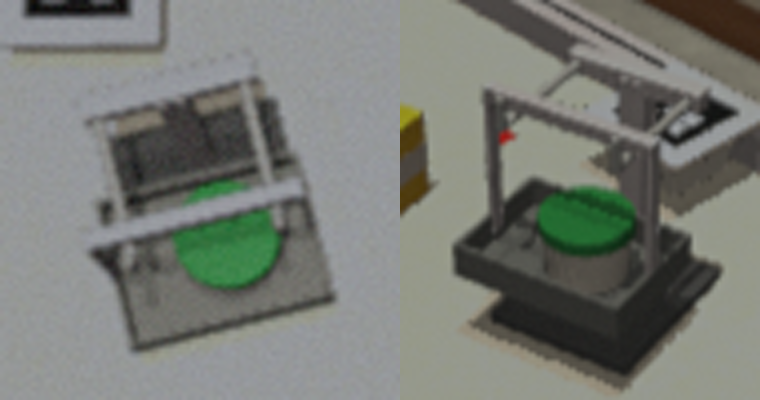

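```bash
python3 - <<'E'
from h import *
d=get('top');s=get('side')
A=onz(d,225.7,169.4,.207);B=onz(d,273,157.1,.207)
print('top',A,B,(A+B)/2,np.linalg.norm(A-B))
A2=onz(s,286.7,133,.205);B2=onz(s,329.5,146.7,.205)
print('side',A2,B2,(A2+B2)/2)
x=(B-A)/np.linalg.norm(B-A);print('bar yaw(dir -y)',np.degrees(np.arctan2(x[1],x[0])))
for n,dd,w in(('top',d,(290,205,66,66)),('side',s,(262,225,84,64))):
    im=dd['image'];x0,y0,W,H=w;g=cv2.cvtColor(im,cv2.COLOR_BGR2GRAY)[y0:y0+H,x0:x0+W]
    _,m=cv2.threshold(cv2.GaussianBlur(g,(3,3),0),145 if n=='top' else 130,255,1)
    c,_=cv2.findContours(m,0,2);c=max(c,key=cv2.contourArea);r=cv2.minAreaRect(c)
    print(n,r,np.percentile(g,[5,25,50,75,95]),onz(dd,r[0][0]+x0,r[0][1]+y0,.04), cv2.boundingRect(c))
o=robot.get_obs();print(o['time'],onz(d,322.5,239,.04))
E
```

```text
top [0.62113955 0.23829687 0.207     ] [0.65675317 0.10126746 0.207     ] [0.63894636 0.16978216 0.207     ] 0.14158173934331483
side [0.62123292 0.24053102 0.205     ] [0.66322556 0.10017202 0.205     ] [0.64222924 0.17035152 0.205     ]
bar yaw(dir -y) -75.43128031386958
top ((31.029863357543945, 33.50362014770508), (43.138797760009766, 43.52987289428711), 6.911227226257324) [ 77. 105. 150. 152. 154.] [ 0.42601591 -0.0423378   0.04      ] (8, 10, 47, 48)
side ((41.65727996826172, 33.27754592895508), (48.11222839355469, 57.5374641418457), 60.461219787597656) [ 16.  97. 149. 150. 151.] [ 0.416941  -0.0553777  0.04     ] (8, 6, 68, 58)
0.25 [ 0.42438542 -0.04706529  0.04      ]
```

Request:
move_arm(
  increments=[
    [[0, 0, 0.0437, 0, 0, -0.16, 50], [0, 0, 0.0437, 0, 0, -0.16, 50], [0, 0, 0.0437, 0, 0, -0.16, 50], [0, 0, 0.0437, 0, 0, 0, 50], [0, 0, 0.0437, 0, 0, 0, 50], [0, 0, 0.0437, 0, 0, 0, 50], [0, 0, 0.0437, 0, 0, 0, 50], [0, 0, 0, 0, 0, 0, 50]],
  ],
)

```text
time: 1.05
ee_pos: [0.1853, 0.5178, 0.3385]
tool_rot: [[-0.262, 0.965, -0.0], [0.965, 0.262, -0.0], [-0.0, -0.0, -1.0]]
force: [-0.2, 0.2, 0.3]
grip_width: 0.0498
grip_force: 0.0
```

```bash
cat > go.py <<'E'
from h import *
import sys
o=robot.get_obs();R=o['tool_rot'];p=o['ee_pos'];t=np.array(eval(sys.argv[1]))
print(o['time'],p.round(4),'yaw y',np.degrees(np.arctan2(R[1,1],R[0,1])),'z',R[:,2].round(4),'w',o['grip_width'],o['grip_force'],o['force'].round(1),o['joints'].round(2))
print('shift m',(R.T@(t-p)).round(4),'norm',(R.T@(t-p)/.25).round(3))
E
python3 go.py '[.640,.170,.337]'
```

```text
1.05 [0.1853 0.5178 0.3385] yaw y 15.170444765995004 z [-1.e-04 -2.e-04 -1.e+00] w 0.049806657159595556 0.0 [-0.2  0.2  0.3] [ 1.02  0.21  1.31 -0.    1.62  0.76]
shift m [-0.4546  0.3478  0.0016] norm [-1.818  1.391  0.006]
```

Request:
move_arm(
  increments=[
    [[0, 0, 0, -0.1136, 0.0869, 0, 50], [0, 0, 0, -0.1136, 0.0869, 0, 50], [0, 0, 0, -0.1136, 0.0869, 0, 50], [0, 0, 0, -0.1136, 0.0869, 0, 50], [0, 0, 0, -0.1136, 0.0869, 0, 50], [0, 0, 0, -0.1136, 0.0869, 0, 50], [0, 0, 0, -0.1136, 0.0869, 0, 50], [0, 0, 0, -0.1136, 0.0869, 0, 50]],
  ],
)

```text
time: 1.85
ee_pos: [0.4138, 0.3432, 0.3386]
tool_rot: [[-0.267, 0.964, -0.0], [0.964, 0.267, 0.0], [0.0, -0.0, -1.0]]
force: [0.8, -0.1, 0.1]
grip_width: 0.05
grip_force: 0.0
```

Request:
move_arm(
  increments=[
    [[0, 0, 0, -0.1136, 0.0869, 0, 50], [0, 0, 0, -0.1136, 0.0869, 0, 50], [0, 0, 0, -0.1136, 0.0869, 0, 50], [0, 0, 0, -0.1136, 0.0869, 0, 50], [0, 0, 0, -0.1136, 0.0869, 0, 50], [0, 0, 0, -0.1136, 0.0869, 0, 50], [0, 0, 0, -0.09, 0.07, 0, 50], [0, 0, 0, 0, 0, 0, 50]],
  ],
)

```text
time: 2.65
ee_pos: [0.6086, 0.1941, 0.337]
tool_rot: [[-0.263, 0.965, -0.001], [0.965, 0.263, -0.001], [-0.001, -0.001, -1.0]]
force: [-0.3, 0.4, -0.8]
grip_width: 0.05
grip_force: 0.0
```

```bash
python3 go.py '[.640,.170,.240]'
```

```text
2.65 [0.6086 0.1941 0.337 ] yaw y 15.236244432458555 z [-0.0012 -0.0013 -1.    ] w 0.05001230399841313 0.0 [-0.3  0.4 -0.8] [ 0.14  0.38  1.08 -0.    1.68 -0.13]
shift m [-0.0314  0.0241  0.097 ] norm [-0.126  0.096  0.388]
```

Request:
move_arm(
  increments=[
    [[0, 0, 0, -0.126, 0.096, 0, 50], [0, 0, 0, 0, 0, 0.1, 50], [0, 0, 0, 0, 0, 0.1, 50], [0, 0, 0, 0, 0, 0.1, 50], [0, 0, 0, 0, 0, 0.088, 50], [0, 0, 0, 0, 0, 0, 50], [0, 0, 0, 0, 0, 0, 50]],
  ],
)

```text
time: 3.35
ee_pos: [0.6371, 0.1735, 0.242]
tool_rot: [[-0.265, 0.964, -0.001], [0.964, 0.265, 0.0], [0.0, -0.001, -1.0]]
force: [0.3, 0.7, 0.8]
grip_width: 0.05
grip_force: 0.0
```

```bash
python3 go.py '[.640,.170,.183]'; python3 - <<'E'
from h import *
d=get('top');s=get('side')
p=robot.get_obs()['ee_pos'];
u,v=map(int,proj(s,p));a=cv2.resize(s['image'][v-40:v+60,u-50:u+50],(390,390),interpolation=2)
u2,v2=map(int,proj(d,p));b=cv2.resize(d['image'][v2-50:v2+50,u2-50:u2+50],(390,390),interpolation=2)
cv2.imwrite('pics/z2.png',np.hstack([a,b]));print(u,v,u2,v2)
E
```

```text
3.35 [0.6371 0.1735 0.242 ] yaw y 15.3647569791451 z [-6.e-04  1.e-04 -1.e+00] w 0.05004771664245132 0.0 [0.3 0.7 0.8] [ 0.1   0.45  1.2   0.    1.49 -0.17]
shift m [-0.0042  0.0019  0.059 ] norm [-0.017  0.007  0.236]
305 128 246 160
```

View pics/z2.png

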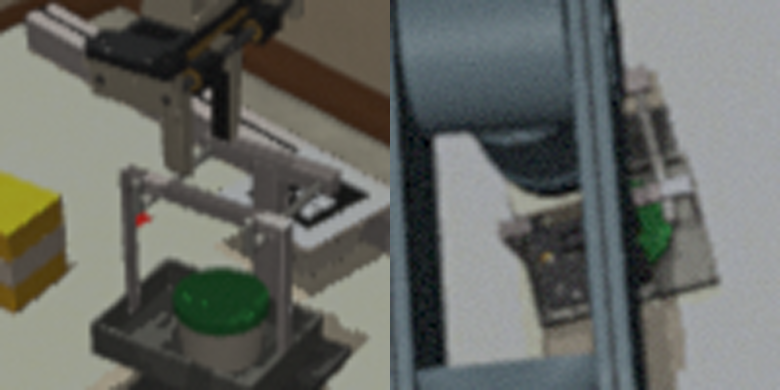

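The side crop shows the fingers straddling the bar line, with tips just above it near crop (175–225, 135–170). I'll go down and close.

Request:
move_arm(
  increments=[
    [[0, 0, 0, -0.017, 0.007, 0.08, 50], [0, 0, 0, 0, 0, 0.08, 50], [0, 0, 0, 0, 0, 0.08, 50], [0, 0, 0, 0, 0, 0, 50], [0, 0, 0, 0, 0, 0, 50]],
  ],
)

```text
time: 3.95
ee_pos: [0.6409, 0.1695, 0.1831]
tool_rot: [[-0.263, 0.965, 0.002], [0.965, 0.263, 0.0], [-0.0, 0.001, -1.0]]
force: [0.7, 0.8, 0.1]
grip_width: 0.05
grip_force: 0.0
```

Request:
move_arm(
  increments=[
    [[0, 0, 0, 0, 0, 0, 24], [0, 0, 0, 0, 0, 0, 18], [0, 0, 0, 0, 0, 0, 12], [0, 0, 0, 0, 0, 0, 6], [0, 0, 0, 0, 0, 0, 2], [0, 0, 0, 0, 0, 0, 2], [0, 0, 0, 0, 0, 0, 2], [0, 0, 0, 0, 0, 0, 2]],
  ],
  newtons=50,
)

```text
time: 4.75
ee_pos: [0.6408, 0.1694, 0.1819]
tool_rot: [[-0.263, 0.965, 0.001], [0.965, 0.263, 0.0], [-0.0, 0.001, -1.0]]
force: [1.7, 0.9, 1.9]
grip_width: 0.0117
grip_force: 50.0
```

```bash
python3 go.py '[.640,.170,.183]'
```

```text
4.75 [0.6408 0.1694 0.1819] yaw y 15.242565931963648 z [ 1.e-03  2.e-04 -1.e+00] w 0.011660219662540126 49.98718500137329 [1.7 0.9 1.9] [ 0.09  0.48  1.29  0.    1.36 -0.18]
shift m [ 0.0008 -0.0006 -0.0011] norm [ 0.003 -0.003 -0.004]
```

Request:
move_arm(
  increments=[
    [[0, 0, 0, 0, 0, -0.02, 2], [0, 0, 0, 0, 0, -0.04, 2], [0, 0, 0, 0, 0, -0.04, 2], [0, 0, 0, 0, 0, -0.04, 2], [0, 0, 0, 0, 0, -0.04, 2], [0, 0, 0, 0, 0, -0.04, 2], [0, 0, 0, 0, 0, -0.02, 2], [0, 0, 0, 0, 0, 0, 2]],
  ],
)

```text
time: 5.55
ee_pos: [0.6409, 0.1694, 0.243]
tool_rot: [[-0.263, 0.965, 0.002], [0.965, 0.263, 0.0], [-0.0, 0.002, -1.0]]
force: [0.3, 0.1, -5.4]
grip_width: 0.0117
grip_force: 50.0
```

```bash
python3 go.py '[.426,-.045,.261]'; python3 - <<'E'
from h import *
s=get('side');cv2.imwrite('pics/s3.png',cv2.resize(s['image'][60:280,180:460],(700,550)))
E
```

```text
5.55 [0.6409 0.1694 0.243 ] yaw y 15.240967018817724 z [ 2.1e-03  2.0e-04 -1.0e+00] w 0.011666846608606249 49.98308837413788 [ 0.3  0.1 -5.4] [ 0.09  0.45  1.2  -0.    1.49 -0.18]
shift m [-0.1504 -0.2636 -0.0185] norm [-0.601 -1.055 -0.074]
```

View pics/s3.png

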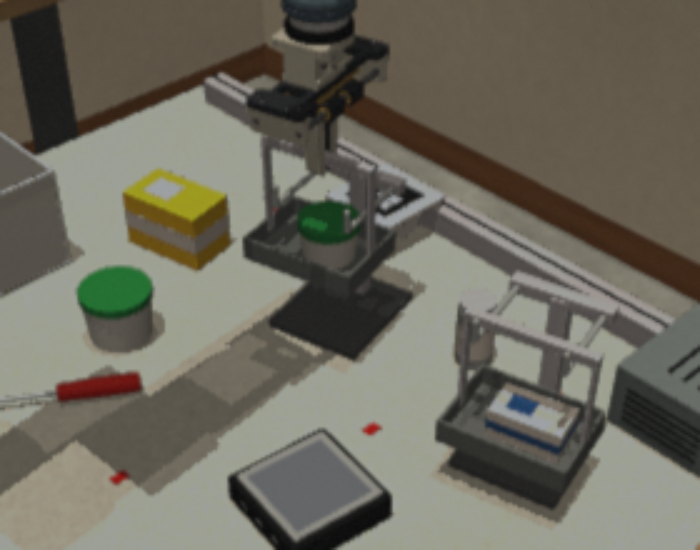

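Request:
move_arm(
  increments=[
    [[0, 0, 0, 0, -0.024, -0.01, 2], [0, 0, 0, 0, -0.048, -0.01, 2], [0, 0, 0, 0, -0.072, -0.01, 2], [0, 0, 0, 0, -0.08, -0.01, 2], [0, 0, 0, 0, -0.08, -0.01, 2], [0, 0, 0, 0, -0.08, -0.01, 2], [0, 0, 0, 0, -0.08, -0.01, 2], [0, 0, 0, 0, -0.08, 0, 2]],
  ],
)

```text
time: 6.4
ee_pos: [0.5078, 0.1333, 0.2592]
tool_rot: [[-0.263, 0.965, -0.0], [0.965, 0.263, -0.0], [-0.0, -0.0, -1.0]]
force: [-0.2, -0.5, -4.5]
grip_width: 0.0115
grip_force: 50.0
```

Request:
move_arm(
  increments=[
    [[0, 0, 0, -0.024, -0.08, 0, 2], [0, 0, 0, -0.048, -0.08, 0, 2], [0, 0, 0, -0.07, -0.08, 0, 2], [0, 0, 0, -0.08, -0.07, 0, 2], [0, 0, 0, -0.08, -0.06, 0, 2], [0, 0, 0, -0.08, -0.05, 0, 2], [0, 0, 0, -0.06, -0.04, 0, 2], [0, 0, 0, -0.04, -0.02, 0, 2]],
  ],
)

```text
time: 7.2
ee_pos: [0.4239, -0.0152, 0.259]
tool_rot: [[-0.262, 0.965, -0.001], [0.965, 0.262, -0.0], [-0.0, -0.001, -1.0]]
force: [-0.4, 0.8, -5.4]
grip_width: 0.0115
grip_force: 50.0
```

```bash
python3 go.py '[.425,-.044,.261]'
```

```text
7.2 [ 0.4239 -0.0152  0.259 ] yaw y 15.17937368553331 z [-5.e-04 -2.e-04 -1.e+00] w 0.011537918905350737 49.98337805271149 [-0.4  0.8 -5.4] [-0.3  -0.    1.74 -0.    1.4  -0.56]
shift m [-0.0281 -0.0065 -0.002 ] norm [-0.113 -0.026 -0.008]
```

Request:
move_arm(
  increments=[
    [[0, 0, 0, -0.04, -0.01, 0, 2], [0, 0, 0, -0.04, -0.01, -0.004, 2], [0, 0, 0, -0.025, -0.006, -0.004, 2], [0, 0, 0, 0, 0, 0, 2], [0, 0, 0, 0, 0, 0, 2], [0, 0, 0, 0, 0, 0, 2], [0, 0, 0, 0, 0, 0, 2], [0, 0, 0, 0, 0, 0, 2]],
  ],
)

```text
time: 8.0
ee_pos: [0.4256, -0.0409, 0.2611]
tool_rot: [[-0.263, 0.965, -0.0], [0.965, 0.263, 0.0], [0.0, -0.0, -1.0]]
force: [0.5, 0.3, -4.7]
grip_width: 0.0113
grip_force: 50.0
```

```bash
python3 go.py '[.425,-.044,.261]'; python3 - <<'E'
from h import *
s=get('side');t=get('top')
a=cv2.resize(s['image'][100:300,200:400],(400,400));b=cv2.resize(t['image'][150:300,240:390],(400,400))
cv2.imwrite('pics/s4.png',np.hstack([a,b]))
E
```

```text
8.0 [ 0.4256 -0.0409  0.2611] yaw y 15.27562416765322 z [-1.e-04  1.e-04 -1.e+00] w 0.011267711989028574 49.982943534851074 [ 0.5  0.3 -4.7] [-0.36  0.    1.73  0.    1.41 -0.62]
shift m [-0.0028 -0.0014  0.0001] norm [-0.011 -0.006  0.   ]
```

View pics/s4.png

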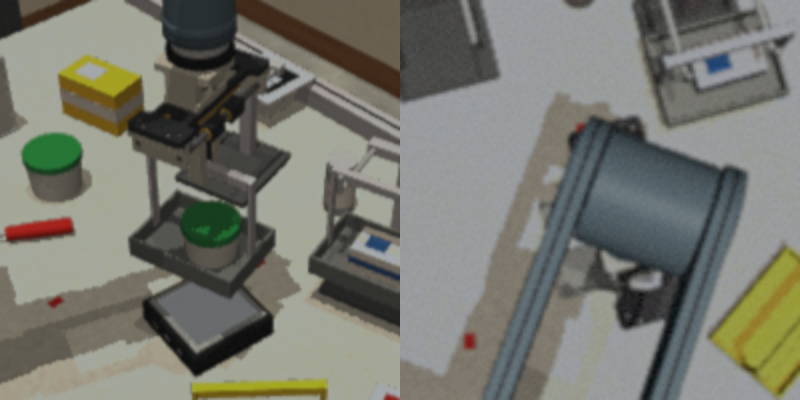

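The tray hangs level over the reader with the tub standing in it. I'll check the tub's offset in the tray before handing in.

```bash
python3 - <<'E'
from h import *
s=get('side');hs=cv2.cvtColor(s['image'],cv2.COLOR_BGR2HSV);m=cv2.inRange(hs,(45,110,30),(80,255,255));m[:,:270]=0;m[:190]=0
x,y,w,h=cv2.boundingRect(m);print(x,y,w,h)
p=robot.get_obs()['ee_pos'];q=onz(s,x+w/2,y+h/2,p[2]+.019-.14+.054);print(q-p)
c=(40,33.3)
print('reader glass side', onz(s,304.5,256,.04), proj(s,(p[0],p[1],.04)))
g=cv2.cvtColor(s['image'],cv2.COLOR_BGR2GRAY)
E
```

```text
290 201 31 23
[ 0.0038418  -0.01139864 -0.067     ]
reader glass side [ 0.42409338 -0.05085859  0.04      ] (np.float64(302.4895391050689), np.float64(253.7531910982166))
```

```bash
python3 -c "
from bench import robot
print(robot.sign_off())"
```

```text
the job is handed in; nothing more can be done
None
```

I handed the job in with the tub tray held level in the gripper, within about 10 mm of the glass centre and about 10 cm above it; the tub stood about 12 mm off the tray's centre, and no verdict came back from the hand-in.

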